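# Meter three test cassettes out of a tipping bin

### The job

Slide the steel tray across the bench until it is centred under the lip of the blue tipping bin. Then press the bin's yellow paddle down slowly to tip it until the white cassettes begin to slide, meter out exactly three of the six into the tray, and hold the bin tipped until the third lies still in the tray. Then ease the paddle up so that the bin comes back level with the other three inside and does not slam, without ever touching the cassettes with the gripper or shifting the tray or the other things on the bench.

Things in the scene. Friction and masses are not known exactly. Their poses are not given: they have to be found in the camera images.
- stand: White fixed stand of the tipping bin. Origin on the bench straight below the hinge line, midway between two uprights at y = +-50 mm; hinge 95 mm above the bench. -x points out over the lip, where cassettes fall and the tray goes; y runs along the hinge. The base runs from x = 6 to 172 mm, y +-59 mm; the uprights' front is at x = 4 mm (hinge bosses -11 mm, 84 mm up).
- bin (a joint): Tipping angle of the blue bin about the hinge, rad: 0 level on its rest, up to 0.85 at the stop; it grows as the lip goes down and the rear up. It falls back to 0 by its own weight if let go (about 5 N at the paddle holds it). Channel 80 mm wide, 86 mm outside, walls 38 mm above the hinge, from the lip 28 mm ahead of the hinge to 150 mm behind it.
- paddle (a point): Centre of the upper face of the yellow press paddle, a 46 x 46 x 6 mm plate on an arm fixed to the bin, 100 mm from the hinge line on the lip side and 90 mm to the side (towards -y of the stand). At rest it is about 132 mm above the bench and leans 22 degrees (outer edge high); pressed straight down, it moves down by about 10 mm for each 0.1 rad of tipping.
- channel (a point): Point that moves with the bin, in its channel, 55 mm behind the hinge and 12 mm above it when level (axes then as the stand's). The six cassettes lie in single file on a convex floor, 24 mm apart, each 4 to 6 degrees less inclined to the lip than the one before: tipping lets them slide one by one, some 0.1 rad apart. Friction is not known: the third goes between 0.42 and 0.68 rad.
- drop_point (a point): Point on the stand 72 mm ahead of the hinge line, 3 mm above the bench: where the middle of the tray shall be, the tray's length about along the hinge.
- tray: Open steel tray, 130 x 200 x 30 mm (x, y, z), walls 3 mm, 175 to 350 g. Origin at the centre of its underside; its 200 mm length is its y axis. It starts on the +y side of the stand's lip, and passes freely below the lip.
- cassette_1: White test cassette, a flat plate 70 x 20 x 5 mm, 12 g; the first from the lip. Origin at the centre of its underside, x along its 70 mm length, z out of its face. It starts lying across the bin's channel, its length along the hinge.
- cassette_2: White test cassette, a flat plate 70 x 20 x 5 mm, 12 g; the second from the lip. Origin at the centre of its underside, x along its 70 mm length, z out of its face. It starts lying across the bin's channel, its length along the hinge.
- cassette_3: White test cassette, a flat plate 70 x 20 x 5 mm, 12 g; the third from the lip. Origin at the centre of its underside, x along its 70 mm length, z out of its face. It starts lying across the bin's channel, its length along the hinge.
- cassette_4: White test cassette, a flat plate 70 x 20 x 5 mm, 12 g; the fourth from the lip. Origin at the centre of its underside, x along its 70 mm length, z out of its face. It starts lying across the bin's channel, its length along the hinge.
- cassette_5: White test cassette, a flat plate 70 x 20 x 5 mm, 12 g; the fifth from the lip. Origin at the centre of its underside, x along its 70 mm length, z out of its face. It starts lying across the bin's channel, its length along the hinge.
- cassette_6: White test cassette, a flat plate 70 x 20 x 5 mm, 12 g; the sixth (last) from the lip. Origin at the centre of its underside, x along its 70 mm length, z out of its face. It starts lying across the bin's channel, its length along the hinge.
- glass_box: White and black carton of cover glasses, 55 x 55 x 22 mm, bystander. Origin at the centre of its underside.
- dropper: Small white dropper bottle with teal cap, 30 mm across, 80 mm high, bystander. Origin at the centre of its underside.
- carton: White and red carton, 47 x 71 x 60 mm, bystander. Origin at the centre of its underside.
Not all that is in view belongs to the job. Leave any black look-alike of the cassette_5 alone.

How it is judged:
By the outcome, as a careful person would: the job done as asked, in the order asked, and still so for the second after the job is handed in, with the robot touching nothing.
It also fails if it takes over 58 s, if anything falls off the work surface, if the arm or the gripper's body presses on something with over 40 N, if the wrist force passes 120 N, or if a joint passes its speed limit or range.

### The arm

A 6-joint arm with a two-finger parallel gripper is mounted at the origin on a cart in front of the work surface, level with it; the furniture and walls round the work are solid. World frame = base frame: x ahead of the robot, y to its left, z up, the work surface at z = 0. Lengths are in mm, angles in rad, forces in N, time in s.
With the tool pointing down it reaches from about 350 to 975 mm from the base axis. Payload 7.1 kg.
Tool frame: the origin (TCP) lies midway between the tips of the shut fingers; the grasp point (between the pads) lies 19 mm behind it (ctrl.grasp_offset is the distance from the TCP to the grasp point, in mm); z points along the fingers, y is the line along which they close (so a half turn about z gives the same grasp; the last joint's range is limited). The gripper opens to 88 mm and grips with 3 to 60 N. Pads are 20 mm wide; open, the fingers measure 115 mm over their backs; the gripper's body (75 mm by 178 mm) begins 61 mm behind the grasp point.
Start: joints at [1.183, 0.423, 1.63, -0, 1.089, -0.019], TCP at [225.278, 582.97, 222.675] pointing down, gripper open.
Joint ranges: [-3, 3], [-0.9, 2.11], [0.09, 2.58], [-1.31, 4.45], [0.11, 2.69], [-2.54, 2.54]. Speed limits (rad/s): [2.39, 2.39, 3.01, 3.14, 3.14, 3.14].

### API

Orientations are given as a rotation vector (axis times angle).
In Python, from workcell import sensors, viewer, ctrl gives the robot as it stands. The module is installed in compiled form; this text tells all that it offers.
- The arm moves only by the shell command python3 -m handwheel 'ROWS'. ROWS is JSON, a list of rows, each a list of 7 numbers: the shift along the tool's x, y, z in mm, then the turn, a rotation vector about the tool's x, y, z in rad, then the closure, from 0 (fully open) to 1 (shut). In form: [[x, y, z, rx, ry, rz, jaw], ...]. A call has 1 to 10 rows; each row shifts and turns the commanded pose from where the row before left it, along the tool's axes as they then stand; what a row does not reach is not made up. A row lasts 1/8 s, in which the tool goes at most 62.5 mm and 10.7 degrees, less where a joint would pass 70% of its speed; a pose out of reach is approached as far as the arm can. A call is refused whole if a number of a shift passes 62.5 or a number of a turn 0.188, either way. A call with a gripper value outside its range is refused whole. The fingers move at their own pace and stop on an object; the grip force is fixed at half the most. Time passes only in rows, so rows that do not move let the fingers close. It gives the time, the measured TCP pose, the force, the opening and the grip force at its end, in the units of the state.
- sensors.get_obs(): the state, without advancing time (a new reading comes with each control period).
- viewer.get_image(name): name is "scene" or "side" or "wrist"; returns a dict with "frame" (384x512x3 uint8, blue, green, red), "fov_y" (degrees; the focal length in pixels is half the picture's height over the tangent of half this angle, whatever the lens; pixels are square), "cx", "cy" (the principal point, pixels), "distortion" ([k1, k2, p1, p2, k3] as OpenCV has them; the pictures are not rectified), "R" (3x3) and "t" (3): a world point X has camera coordinates R X + t. Camera axes: x right, y down, z forward; pixel columns grow to the right and rows downward; lengths in mm; the calibration is good to about 2 mm. A picture is of the moment at which its call begins. There is no depth.
- ctrl.close_job(): hands the job in; it is judged then, once.
The state is a dict: "t": time; "qpos": joint angles; "qvel": joint speeds; "joint_torque": joint torques, N m; "ee_pos": TCP position; "orientation": TCP orientation; "ft_force": force on the tool from outside, world axes, zero at the start; "moment": the same for the moment, N m; "width": finger opening in mm; "grasp_force": force on a finger pad.
Only numpy, scipy, OpenCV 4.12 (cv2) and the standard library are available. Lean on these libraries where they do the work, as an engineer would, in place of code of your own. Each camera call takes 0.05 s, during which the arm holds its last target. There are 200 camera calls.

## Working session

There is one attempt and no reset: what is moved stays moved. The work goes in short steps, Python scripts to look and compute and a shell command to move; the robot and the scene stay as the last step left them, time stands still between calls to the robot, and variables do not carry over. Pictures are saved under pics/ and viewed, at most 10 in all, crops included, and the job is handed in when it is done.

```bash
mkdir -p pics
cat > h.py <<'E'
import numpy as np, cv2
from workcell import sensors, viewer, ctrl
def cam(n):
    c=viewer.get_image(n); f=c["frame"]; h=f.shape[0]
    fl=h/2/np.tan(np.radians(c["fov_y"])/2)
    c["K"]=np.array([[fl,0,c["cx"]],[0,fl,c["cy"]],[0,0,1.]]); c["D"]=np.array(c["distortion"],float)
    c["R"]=np.array(c["R"]);c["t"]=np.array(c["t"]).ravel(); return c
def ray(c,uv):
    p=cv2.undistortPoints(np.array(uv,float).reshape(-1,1,2),c["K"],c["D"]).reshape(-1,2)
    d=np.c_[p,np.ones(len(p))]@c["R"]; return -c["R"].T@c["t"],d
def plane(c,uv,z):
    o,d=ray(c,uv); return o+d*((z-o[2])/d[:,2])[:,None]
def proj(c,X):
    return cv2.projectPoints(np.array(X,float).reshape(-1,1,3),cv2.Rodrigues(c["R"])[0],c["t"],c["K"],c["D"])[0].reshape(-1,2)
def tri(c1,u1,c2,u2):
    o1,d1=ray(c1,u1);o2,d2=ray(c2,u2);d1=d1[0];d2=d2[0]
    s=np.linalg.lstsq(np.c_[d1,-d2],o2-o1,rcond=None)[0]
    a=o1+s[0]*d1;b=o2+s[1]*d2; return (a+b)/2,np.linalg.norm(a-b)
E
python3 - <<'E'
from h import *
for n in("scene","side"):
    c=cam(n); cv2.imwrite(f"pics/{n}0.png",cv2.resize(c["frame"],(800,600),interpolation=cv2.INTER_CUBIC)); print(n,-c["R"].T@c["t"],c["R"][2])
s=sensors.get_obs();print(s["t"],s["ee_pos"],s["orientation"],s["width"])
E
```

```text
scene [ 159.90438296 -115.324859   1031.29091501] [ 0.45983981 -0.06475421 -0.88563776]
side [-220.4219212  -219.12899896  662.62583206] [ 0.84495342  0.03789816 -0.5334955 ]
0.1 [225.11711458 582.52461462 221.97634973] [-5.76036056e-01 -3.08806649e+00  2.12333251e-03] 87.88721888389973
```

View pics/scene0.png

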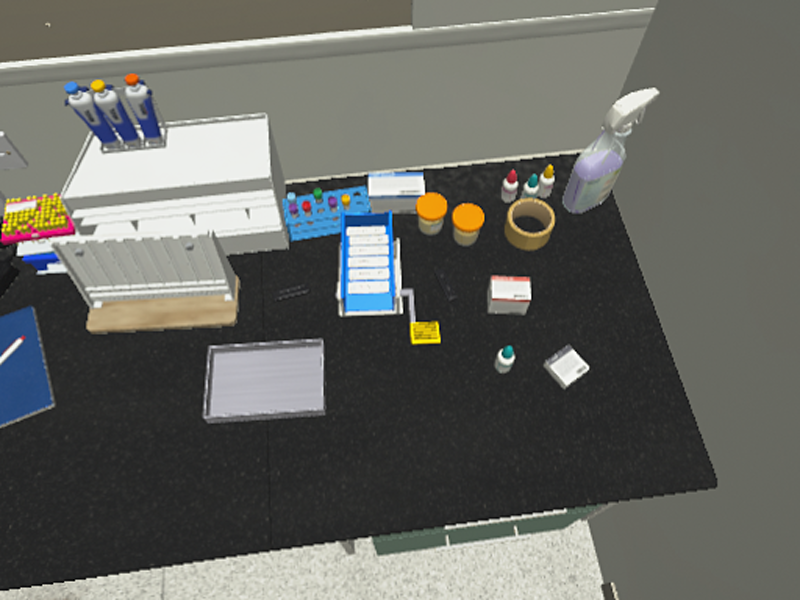

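View pics/side0.png

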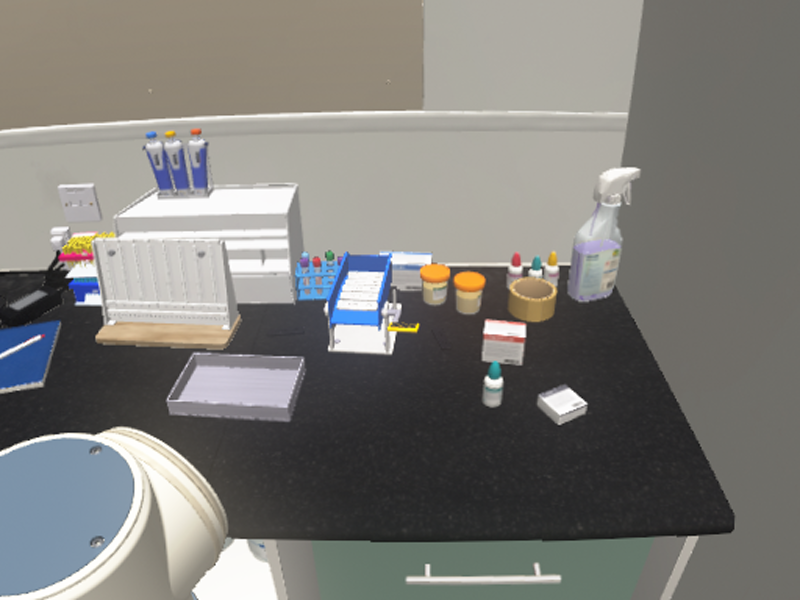

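The scene view (800x600) shows the tray at (265,380), the bin from (340,213) to (400,315) with six white cassettes, and the yellow paddle at (425,333). The dropper is at (505,360), the glass box at (567,367) and the carton at (510,295). The side view agrees. No black look-alike needs touching: the dark item near (445,285) gets left alone.

Run:
```python
from h import *
from scipy.ndimage import label
S=cam("scene");C=cam("side")
def big(m,x0,x1,y0,y1):
    q=np.zeros_like(m);q[y0:y1,x0:x1]=m[y0:y1,x0:x1]
    n,l,st,ce=cv2.connectedComponentsWithStats(q.astype(np.uint8)); k=1+np.argmax(st[1:,4]); return (l==k).astype(np.uint8),st[k],ce[k]
def quad(m):
    h=cv2.convexHull(cv2.findContours(m,0,2)[0][0])
    for e in np.arange(1,20,.5):
        a=cv2.approxPolyDP(h,e,True)
        if len(a)<=4:break
    return a.reshape(-1,2).astype(float)
ys=[]
for n,c,r in(("S",S,(255,290,195,225)),("C",C,(240,275,200,220))):
    H=cv2.cvtColor(c["frame"],cv2.COLOR_BGR2HSV)
    m=(H[...,0]>20)&(H[...,0]<38)&(H[...,1]>140)&(H[...,2]>90)
    b,st,ce=big(m,*r); print(n,"yellow",st,ce); q=quad(b);print(q.tolist()); ys.append(ce)
    if n=="S":print("z132",plane(c,q,132),plane(c,ce,132))
print("tri",tri(S,ys[0],C,ys[1]))
H=cv2.cvtColor(S["frame"],cv2.COLOR_BGR2HSV)
m=(H[...,0]>98)&(H[...,0]<115)&(H[...,1]>150)
b,st,ce=big(m,215,260,130,205);q=quad(b);print("bin",st,q.tolist());print(plane(S,q,133))
# tray: non-black vs bench
V=H[...,2];b,st,ce=big(V>70,125,212,210,275);q=quad(b);print("tray",st,q.tolist());print(plane(S,q,30),plane(S,q,0))
for n,c,p in(("S",S,[(505,352),(567,360),(512,285)]),):
    print(n,plane(c,np.array(p)*.64,20))
vis=S["frame"][120:280,115:315];cv2.imwrite("pics/crop1.png",cv2.resize(vis,None,fx=4,fy=3.75,interpolation=cv2.INTER_CUBIC)[:600,:800])
```

```text
S yellow [262 205  20  16 270] [271.49259259 212.64074074]
[[280.0, 206.0], [281.0, 219.0], [263.0, 219.0], [262.0, 207.0]]
z132 [[ 588.18832568 -233.42018963  132.        ]
 [ 552.46298329 -230.10045604  132.        ]
 [ 558.42710024 -185.90024529  132.        ]
 [ 591.47703477 -188.07885062  132.        ]] [[ 572.80073386 -209.38271892  132.        ]]
C yellow [248 207  20   6  69] [257.62318841 210.04347826]
[[267.0, 207.0], [266.0, 212.0], [248.0, 211.0], [249.0, 207.0]]
tri (array([ 574.35874081, -209.57910004,  128.53832275]), np.float64(0.33232359094691377))
bin [ 215  130   38   70 1070] [[250.0, 135.0], [251.0, 197.0], [221.0, 199.0], [216.0, 130.0]]
[[ 815.10712778 -186.13830641  133.        ]
 [ 622.76367526 -164.20837047  133.        ]
 [ 627.26657913  -87.99881887  133.        ]
 [ 844.69119133  -94.25170611  133.        ]]
tray [ 129  216   80   55 3807] [[206.0, 217.0], [207.0, 265.0], [129.0, 266.0], [133.0, 221.0]]
[[630.70096398 -38.60769503  30.        ]
 [493.38337256 -30.87258695  30.        ]
 [517.95294065 169.99743966  30.        ]
 [645.49331251 160.92225255  30.        ]] [[644.80665217 -36.30914734   0.        ]
 [503.37484411 -28.34228519   0.        ]
 [528.68054895 178.54607306   0.        ]
 [660.04219902 169.19898134   0.        ]]
S [[ 567.00325145 -356.93448876   20.        ]
 [ 537.47458052 -461.71930178   20.        ]
 [ 698.72144623 -398.66113464   20.        ]]
```

View pics/crop1.png

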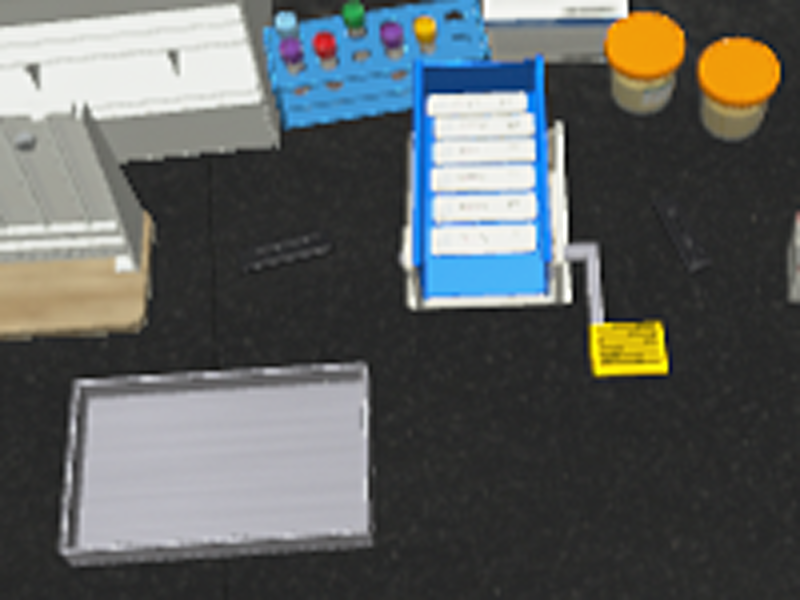

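Run:
```python
from h import *
S=cam("scene")
f=lambda p:np.array(p,float)/[4,3.75]+[115,120]-.4
np.set_printoptions(precision=1,suppress=True)
print("back z133",plane(S,f([(413,60),(544,57)]),133))
for z in(95,133):print("front",z,plane(S,f([(424,298),(551,292)]),z))
for z in(0,8):print("base",z,plane(S,f([(407,308),(571,301)]),z))
r=plane(S,f([(368,364),(77,381),(62,548),(371,535)]),30);b=plane(S,f([(72,564),(372,545)]),0)
print("rim",r,"bot",b,[np.linalg.norm(r[i]-r[i-1]) for i in range(4)],r.mean(0))
print("pad",plane(S,f([(591,322),(661,321),(669,375),(595,376)]),130))
C=cam("side");R=lambda p:np.array(p)*.64
print("side rim",plane(C,R([(305,358),(192,353)]),30),plane(C,R([(170,414),(294,419)]),0))
print("side base",plane(C,R([(328,351),(394,353)]),0))
```

```text
back z133 [[ 824.9  -97.7  133. ]
 [ 815.6 -187.9  133. ]]
front 95 [[ 647.   -85.8   95. ]
 [ 640.5 -169.6   95. ]]
front 133 [[ 627.2  -87.   133. ]
 [ 621.  -167.4  133. ]]
base 0 [[ 689.4  -69.7    0. ]
 [ 679.5 -188.6    0. ]]
base 8 [[ 685.3  -70.1    8. ]
 [ 675.5 -188.     8. ]]
rim [[631.5 -40.3  30. ]
 [644.6 158.6  30. ]
 [518.3 167.2  30. ]
 [500.6 -32.3  30. ]] bot [[516.3 168.9   0. ]
 [503.3 -30.    0. ]] [np.float64(131.10338933785283), np.float64(199.3648436817391), np.float64(126.57429502570206), np.float64(200.30191413697773)] [573.7  63.3  30. ]
pad [[ 596.6 -189.7  130. ]
 [ 591.4 -233.7  130. ]
 [ 551.4 -232.2  130. ]
 [ 556.9 -186.6  130. ]]
side rim [[631.2 -42.1  30. ]
 [645.3 160.8  30. ]] [[518.7 167.4   0. ]
 [510.8 -38.    0. ]]
side base [[ 692.8  -72.8    0. ]
 [ 686.1 -192.2   -0. ]]
```

The measured sizes match the description: tray 200 x 130 mm, bin about 86 x 178 mm.
- **Hinge foot:** about (672,-130), stand yaw -0.083.
- **Tray:** centre (574,64), yaw -0.066.
- **Tray target:** (600,-124).

I'll grip the tray's near wall at (512,93) and drag it.

```bash
cat >> h.py <<'E'
from scipy.spatial.transform import Rotation as Ro
def plan(p,az,n,jaw,extra=None):
    s=sensors.get_obs(); x=np.array(s["ee_pos"]);R0=Ro.from_rotvec(s["orientation"])
    y=np.array([np.cos(az),np.sin(az),0]);z=np.array([0,0,-1.]);R1=Ro.from_matrix(np.c_[np.cross(y,z),y,z])
    w=(R0.inv()*R1).as_rotvec()/n; d=(np.array(p)-x)/n; R=R0
    print("at",x.round(1),"turn/row",w.round(3))
    for i in range(n):
        print((R.inv().apply(d)).round(1).tolist()+w.round(3).tolist()+[jaw]); R=R*Ro.from_rotvec(w)
E
python3 -c "
from h import *
plan([512.3,93.2,150],-.066,10,0)"
```

```text
at [225.2 582.8 222.4] turn/row [-0.     0.     0.127]
[-44.4, -35.3, 7.3, -0.0, 0.0, 0.127, 0]
[-48.5, -29.4, 7.3, -0.0, 0.0, 0.127, 0]
[-51.9, -23.0, 7.3, -0.0, 0.0, 0.127, 0]
[-54.4, -16.3, 7.2, -0.0, 0.0, 0.127, 0]
[-56.0, -9.3, 7.2, -0.0, 0.0, 0.127, 0]
[-56.7, -2.1, 7.2, -0.0, 0.0, 0.127, 0]
[-56.5, 5.1, 7.2, -0.0, 0.0, 0.127, 0]
[-55.4, 12.2, 7.2, -0.0, 0.0, 0.127, 0]
[-53.5, 19.1, 7.2, -0.0, 0.0, 0.127, 0]
[-50.6, 25.7, 7.2, -0.0, 0.0, 0.127, 0]
```

```bash
python3 -m handwheel '[[-44,-35,7,0,0,0.127,0],[-48,-29,7,0,0,0.127,0],[-52,-23,7,0,0,0.127,0],[-54,-16,7,0,0,0.127,0],[-56,-9,7,0,0,0.127,0],[-57,-2,7,0,0,0.127,0],[-56,5,7,0,0,0.127,0],[-55,12,7,0,0,0.127,0],[-53,19,7,0,0,0.127,0],[-51,26,7,0,0,0.127,0]]'; python3 -c "
from h import *
plan([512.3,93.2,8],-.066,6,0)"
```

```text
t: 1.55
ee_pos: [512.5, 93.8, 152.7]
orientation: [2.3, 2.14, 0.001]
ft_force: [-0.0, 1.1, 1.0]
width: 87.7
grasp_force: 0.0
at [512.5  93.8 152.7] turn/row [ 0.    -0.    -0.001]
[-0.1, -0.0, 24.1, 0.0, -0.0, -0.001, 0]
[-0.1, -0.0, 24.1, 0.0, -0.0, -0.001, 0]
[-0.1, -0.0, 24.1, 0.0, -0.0, -0.001, 0]
[-0.1, -0.0, 24.1, 0.0, -0.0, -0.001, 0]
[-0.1, -0.0, 24.1, 0.0, -0.0, -0.001, 0]
[-0.1, -0.0, 24.1, 0.0, -0.0, -0.001, 0]
```

```bash
python3 -m handwheel '[[0,0,40,0,0,0,0],[0,0,40,0,0,0,0],[0,0,35,0,0,0,0],[0,0,20,0,0,0,0],[0,0,8,0,0,0,0],[0,0,0,0,0,0,0.3],[0,0,0,0,0,0,0.6],[0,0,0,0,0,0,0.8],[0,0,0,0,0,0,0.95],[0,0,0,0,0,0,1]]'; python3 -m handwheel '[[0,0,0,0,0,0,1],[0,0,0,0,0,0,1],[0,0,0,0,0,0,1]]'
python3 - <<'E'
from h import *
plan([539,-93.7,sensors.get_obs()["ee_pos"][2]],-.083,12,1)
c=cam("scene");cv2.imwrite("pics/grip.png",cv2.resize(c["frame"][160:320,100:314],(800,600),interpolation=cv2.INTER_CUBIC))
E
```

```text
t: 2.8
ee_pos: [511.7, 95.6, 10.0]
orientation: [2.295, 2.145, 0.001]
ft_force: [0.3, -0.4, -0.5]
width: 41.3
grasp_force: 0.0
t: 3.18
ee_pos: [511.5, 95.5, 9.6]
orientation: [-2.296, -2.145, 0.0]
ft_force: [0.4, 0.1, -0.1]
width: 11.4
grasp_force: 0.0
at [511.5  95.5   9.6] turn/row [-0.     0.     0.001]
[-15.6, 3.4, -0.0, -0.0, 0.0, 0.001, 1]
[-15.6, 3.4, -0.0, -0.0, 0.0, 0.001, 1]
[-15.6, 3.4, -0.0, -0.0, 0.0, 0.001, 1]
[-15.6, 3.4, -0.0, -0.0, 0.0, 0.001, 1]
[-15.6, 3.4, -0.0, -0.0, 0.0, 0.001, 1]
[-15.6, 3.5, -0.0, -0.0, 0.0, 0.001, 1]
[-15.6, 3.5, -0.0, -0.0, 0.0, 0.001, 1]
[-15.5, 3.5, -0.0, -0.0, 0.0, 0.001, 1]
[-15.5, 3.5, -0.0, -0.0, 0.0, 0.001, 1]
[-15.5, 3.5, -0.0, -0.0, 0.0, 0.001, 1]
[-15.5, 3.6, -0.0, -0.0, 0.0, 0.001, 1]
[-15.5, 3.6, -0.0, -0.0, 0.0, 0.001, 1]
```

View pics/grip.png

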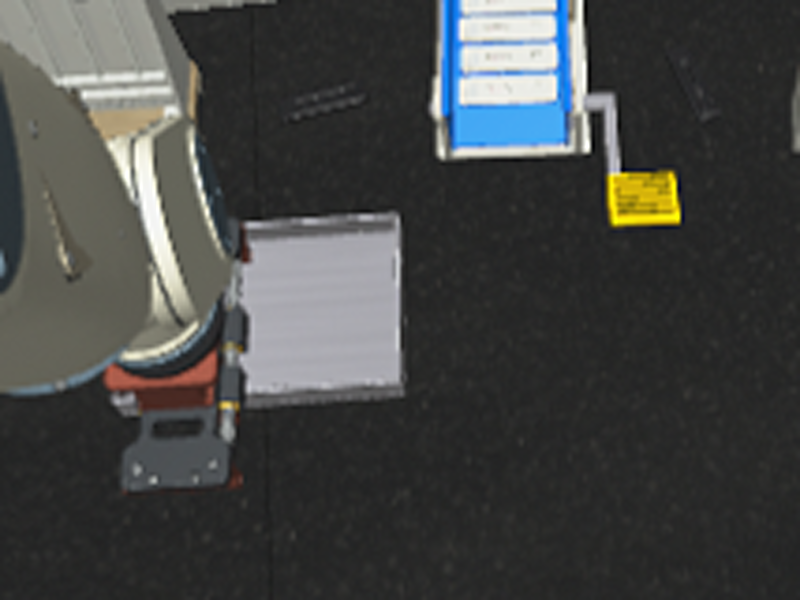

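The picture shows the gripper straddling the tray's near wall around (235,350), with the tray unmoved. The fingers are still closing, so I'll finish the grip and then drag.

```bash
python3 -m handwheel '[[0,0,0,0,0,0,1],[0,0,0,0,0,0,1],[0,0,0,0,0,0,1],[0,0,0,0,0,0,1],[-2,0,0,0,0,0,1],[-4,1,0,0,0,0,1],[-7,1,0,0,0,0,1],[-11,2,0,0,0,0,1],[-13,3,0,0,0,0,1],[-13,3,0,0,0,0,1]]';python3 -c "
from h import *
plan([539,-93.7,sensors.get_obs()['ee_pos'][2]],-.083,10,1)"
```

```text
t: 4.47
ee_pos: [518.2, 43.8, 9.7]
orientation: [-2.296, -2.144, 0.0]
ft_force: [0.5, 1.5, -0.3]
width: 2.9
grasp_force: 30.0
at [518.2  43.8   9.7] turn/row [-0.     0.     0.001]
[-13.6, 3.0, 0.0, -0.0, 0.0, 0.001, 1]
[-13.6, 3.0, 0.0, -0.0, 0.0, 0.001, 1]
[-13.6, 3.1, 0.0, -0.0, 0.0, 0.001, 1]
[-13.6, 3.1, 0.0, -0.0, 0.0, 0.001, 1]
[-13.6, 3.1, 0.0, -0.0, 0.0, 0.001, 1]
[-13.6, 3.1, 0.0, -0.0, 0.0, 0.001, 1]
[-13.6, 3.1, 0.0, -0.0, 0.0, 0.001, 1]
[-13.5, 3.1, 0.0, -0.0, 0.0, 0.001, 1]
[-13.5, 3.2, 0.0, -0.0, 0.0, 0.001, 1]
[-13.5, 3.2, 0.0, -0.0, 0.0, 0.001, 1]
```

```bash
python3 -m handwheel '[[-15,3,0,0,0,0,1],[-16,4,0,0,0,0.003,1],[-16,4,0,0,0,0.003,1],[-16,4,0,0,0,0.003,1],[-16,4,0,0,0,0.004,1],[-16,4,0,0,0,0.004,1],[-15,3,0,0,0,0,1],[-11,2,0,0,0,0,1],[-6,1,0,0,0,0,1],[-2,1,0,0,0,0,1]]';python3 - <<'E'
from h import *
plan([539,-91.4,sensors.get_obs()['ee_pos'][2]],-.083,2,1)
a=cam("scene")["frame"][150:270,150:310];b=cam("side")["frame"][180:300,150:310]
cv2.imwrite("pics/slid.png",np.hstack([cv2.resize(q,(400,300),interpolation=cv2.INTER_CUBIC) for q in(a,b)]))
E
```

```text
t: 5.72
ee_pos: [537.8, -86.1, 9.7]
orientation: [-2.314, -2.124, 0.001]
ft_force: [-1.1, 3.7, 2.8]
width: 2.7
grasp_force: 30.0
at [537.8 -86.1   9.7] turn/row [-0.    -0.    -0.001]
[-2.6, 0.8, -0.0, -0.0, -0.0, -0.001, 1]
[-2.6, 0.8, -0.0, -0.0, -0.0, -0.001, 1]
```

View pics/slid.png

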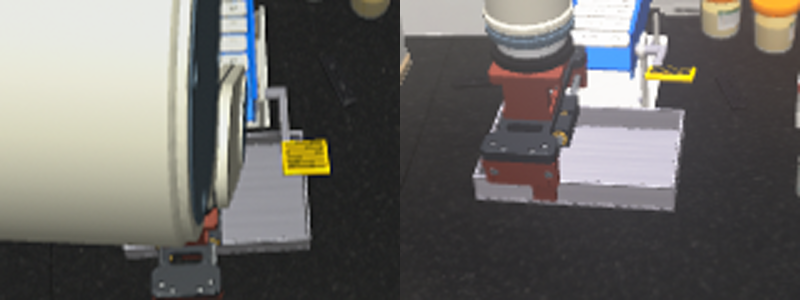

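The tray follows the grip and now lies under the lip; its right end is at (305,240) in the left panel. I'll make the last 5 mm, let go, rise and look.

```bash
python3 -m handwheel '[[-3,1,0,0,0,0,1],[-2.5,0.5,0,0,0,0,1],[0,0,0,0,0,0,1],[0,0,0,0,0,0,0.8],[0,0,0,0,0,0,0.7],[0,0,0,0,0,0,0.7],[0,0,-10,0,0,0,0.7],[0,-8,-30,0,0,0,0.7],[0,-30,-50,0,0,0,0.7],[10,-50,-50,0,0,0,0.8]]'; python3 -m handwheel '[[40,-45,-20,0,0,0,1],[40,-30,0,0,0,0,1],[40,0,0,0,0,0,1],[40,0,0,0,0,0,1]]';python3 - <<'E'
from h import *
c=cam("scene")
cv2.imwrite("pics/tray2.png",cv2.resize(c["frame"][120:280,150:350],(800,600),interpolation=cv2.INTER_CUBIC))
E
```

```text
t: 7.08
ee_pos: [458.8, -76.2, 145.5]
orientation: [2.313, 2.123, 0.002]
ft_force: [0.7, -0.0, 0.8]
width: 19.8
grasp_force: 0.0
t: 7.58
ee_pos: [397.9, 90.5, 164.2]
orientation: [2.313, 2.124, 0.002]
ft_force: [2.1, 0.1, -0.2]
width: 0.2
grasp_force: 0.0
```

View pics/tray2.png

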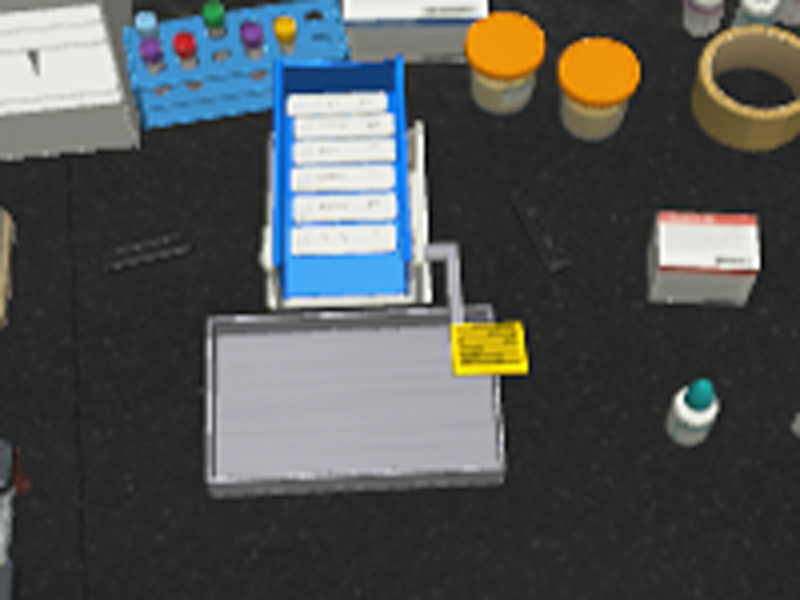

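The view is clear. The tray's rim runs from (208,318) to (492,306) and its near bottom edge from (211,496) to (504,482).

Run:
```python
from h import *
np.set_printoptions(precision=1,suppress=True)
S=cam("scene");f=lambda p:np.array(p,float)/[4,3.75]+[150,120]-.4
r=plane(S,f([(208,318),(492,306)]),30);b=plane(S,f([(211,496),(504,482)]),0)
for e,s in((r,-1),(b,1)):
    d=e[0]-e[1];L=np.linalg.norm(d);d/=L;n=np.array([d[1],-d[0],0]);print(e.mean(0),L,"yaw",-np.arctan2(d[0],d[1]),"centre",e.mean(0)+s*65*n)
print(plane(S,f([(489,348)]),130))
```

```text
[ 662.8 -128.9   30. ] 199.9485581699624 yaw -0.08365225108089137 centre [ 598.  -123.5   30. ]
[ 533.9 -118.4    0. ] 200.15229209553974 yaw -0.08079898416603164 centre [ 598.7 -123.6    0. ]
[[ 574.3 -210.6  130. ]]
```

The tray is centred at (598.5,-123.5) with yaw -0.082, within 2 mm of target. Next I plan a hover over the paddle, with the tool leaning to -y so that the arm leaves the bin in view.

```bash
cat >> h.py <<'E'
def plan2(wps,az,tilt,jaw):  # wps: list of (pos,nrows), turn spread over the first leg
    s=sensors.get_obs(); x=np.array(s["ee_pos"]);R=Ro.from_rotvec(s["orientation"])
    y=np.array([np.cos(az),np.sin(az),0]);z=np.array([0,0,-1.]);R1=Ro.from_matrix(np.c_[np.cross(y,z),y,z])*Ro.from_rotvec([0,tilt,0])
    w=(R.inv()*R1).as_rotvec()/wps[0][1]
    for k,(p,n) in enumerate(wps):
        d=(np.array(p)-x)/n; x=np.array(p,float)
        for i in range(n):
            ww=w if k==0 else w*0
            print((R.inv().apply(d)).round(1).tolist()+ww.round(3).tolist()+[jaw]); R=R*Ro.from_rotvec(ww)
E
python3 -c "
from h import *
plan2([((420,-220,230),6),((574,-211,175),4)],-.083,.55,1)"
```

```text
[-51.5, 7.8, -11.0, 0.0, 0.091, 0.0, 1]
[-50.3, 7.8, -15.7, 0.0, 0.091, 0.0, 1]
[-48.6, 7.8, -20.2, 0.0, 0.091, 0.0, 1]
[-46.6, 7.8, -24.6, 0.0, 0.091, 0.0, 1]
[-44.1, 7.9, -28.7, 0.0, 0.091, 0.0, 1]
[-41.3, 7.9, -32.6, 0.0, 0.091, 0.0, 1]
[-2.6, 38.2, 14.6, 0.0, 0.0, 0.0, 1]
[-2.6, 38.2, 14.6, 0.0, 0.0, 0.0, 1]
[-2.6, 38.2, 14.6, 0.0, 0.0, 0.0, 1]
[-2.6, 38.2, 14.6, 0.0, 0.0, 0.0, 1]
```

```bash
python3 -m handwheel '[[-51,8,-11,0,0.091,0,1],[-50,8,-16,0,0.091,0,1],[-49,8,-20,0,0.091,0,1],[-47,8,-25,0,0.091,0,1],[-44,8,-29,0,0.091,0,1],[-41,8,-33,0,0.091,0,1],[-2.6,38,14.6,0,0,0,1],[-2.6,38,14.6,0,0,0,1],[-2.6,38,14.6,0,0,0,1],[-2.6,38,14.6,0,0,0,1]]'; python3 -m handwheel '[[0,0,0,0,0,0,1]]'
python3 - <<'E'
from h import *
plan2([((573,-211,150),1)],-.083,.55,1)
i=[cam(n)["frame"] for n in("scene","side","wrist")]
o=np.zeros((600,800,3),np.uint8);o[:300,:400]=cv2.resize(i[0][120:270,150:350],(400,300));o[:300,400:]=cv2.resize(i[1][140:290,150:350],(400,300));o[300:,:400]=cv2.resize(i[2],(400,300))
cv2.imwrite("pics/hover.png",o)
E
```

```text
t: 8.93
ee_pos: [573.3, -213.9, 175.5]
orientation: [-2.004, -1.839, -0.559]
ft_force: [-0.6, -0.2, 0.2]
width: 0.6
grasp_force: 0.0
t: 9.05
ee_pos: [573.5, -213.0, 174.6]
orientation: [-2.001, -1.84, -0.558]
ft_force: [-1.0, 0.1, -0.1]
width: 0.3
grasp_force: 0.0
[-11.0, -0.7, 22.1, -0.0, 0.006, -0.001, 1]
```

View pics/hover.png

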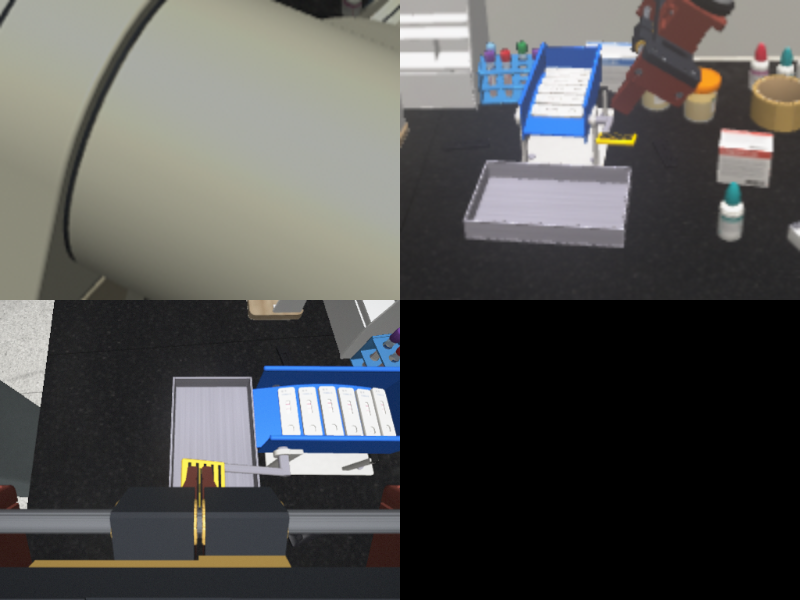

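The scene camera is blocked by the arm, but side and wrist both see the bin with its six cassettes and the empty tray. The paddle is at (203,472) in the wrist panel, with the fingers right above it. I'll monitor with those two cameras.

```bash
cat > mon.py <<'E'
from h import *
import sys
def blobs(c,m,amin):
    n,l,st,ce=cv2.connectedComponentsWithStats(m.astype(np.uint8)); return [(ce[i].round().astype(int).tolist(),int(st[i,4])) for i in range(1,n) if st[i,4]>=amin]
T0=np.array([598.5,-123.5]);a=-.083;ex=np.array([np.cos(a),np.sin(a)]);ey=np.array([-np.sin(a),np.cos(a)])
def white(c):
    H=cv2.cvtColor(c["frame"],cv2.COLOR_BGR2HSV); return (H[...,2]>205)&(H[...,1]<40)
def poly(c,z,hx,hy):
    P=[np.r_[T0+sx*hx*ex+sy*hy*ey,z] for sx,sy in((1,1),(1,-1),(-1,-1),(-1,1))]
    m=np.zeros(c["frame"].shape[:2],np.uint8);cv2.fillPoly(m,[proj(c,P).round().astype(int)],1);return m>0
def hin(z0,z1): pass
s=sensors.get_obs();print("t",round(s["t"],2),"tcp",np.round(s["ee_pos"],1),"F",np.round(s["ft_force"],1))
W=cam("wrist");C=cam("side")
H=np.array([672,-130.]);b=[]
for x,y,z in((-35,45,60),(-35,-45,60),(155,-45,60),(155,45,60),(-35,45,190),(-35,-45,190),(155,-45,190),(155,45,190)): b.append(np.r_[H+x*ex+y*ey,z])
for n,c,am in(("wrist",W,60),("side",C,15)):
    w=white(c); tr=poly(c,4,60,95); print(n,"tray",blobs(c,w&tr,am))
    u=proj(c,b).round().astype(int);bm=np.zeros(w.shape,np.uint8);cv2.fillConvexPoly(bm,cv2.convexHull(u),1)
    if n=="wrist":print(" bin",[q for q in blobs(c,w&(bm>0)&~tr,am)])
B=cv2.cvtColor(C["frame"],cv2.COLOR_BGR2HSV);m=(B[...,0]>98)&(B[...,0]<118)&(B[...,1]>150);m[:, :205]=0;m[:,255:]=0;m[:150]=0
r,cc=np.nonzero(m);print("side blue rows",r.min(),r.max(),"n",len(r))
if len(sys.argv)>1:cv2.imwrite(sys.argv[1],np.hstack([cv2.resize(W["frame"],(400,300)),cv2.resize(C["frame"][140:290,150:350],(400,300))]))
E
python3 -m handwheel '[[-2.2,0,13,0,0,0,1],[-2.2,0,13,0,0,0,1]]'; python3 mon.py
```

```text
t: 9.45
ee_pos: [573.0, -203.3, 150.7]
orientation: [-2.004, -1.839, -0.558]
ft_force: [1.0, -0.7, -0.3]
width: 0.6
grasp_force: 0.0
t 9.45 tcp [ 573.  -203.3  150.7] F [ 1.  -0.7 -0.3]
wrist tray []
 bin [([441, 140], 1600), ([381, 141], 1629), ([412, 140], 1637), ([469, 141], 1410), ([507, 124], 333), ([494, 142], 1225), ([424, 201], 812), ([353, 202], 88)]
side tray []
side blue rows 161 207 n 785
```

```bash
python3 -m handwheel '[[-1.6,0,2.6,0,0,0,1],[-1.6,0,2.6,0,0,0,1],[-1.6,0,2.6,0,0,0,1],[-1.6,0,2.6,0,0,0,1],[-1.6,0,2.6,0,0,0,1],[-1.6,0,2.6,0,0,0,1],[-1.6,0,2.6,0,0,0,1]]'; python3 mon.py
```

```text
t: 10.42
ee_pos: [573.6, -203.5, 130.4]
orientation: [-2.002, -1.839, -0.559]
ft_force: [-2.6, -0.3, 5.6]
width: 0.6
grasp_force: 2.4
t 10.43 tcp [ 573.6 -203.5  130.4] F [-2.6 -0.3  5.6]
wrist tray []
 bin [([460, 124], 2048), ([493, 123], 1808), ([426, 126], 2019), ([509, 98], 141), ([391, 128], 1926), ([441, 194], 1155), ([360, 197], 119)]
side tray []
side blue rows 158 208 n 734
```

```bash
cat >> mon.py <<'E'
def mid(c,uv):
    o,d=ray(c,uv);d=d[0];n=np.r_[ey,0];h=np.r_[H,95];k=((h-o)@n)/(d@n);p=o+k*d-h;return p[:2]@ex,p[2]
# cassettes in the bin: x behind hinge, distance and angle in the bin's mid plane
w=white(W);L=[]
for ce,ar in blobs(W,w&~poly(W,4,60,95),300):
    x,z=mid(W,ce)
    if -45<x<170 and z>-20: L.append((round(float(np.hypot(x,z)),1)*(1 if x>0 else -1),round(float(np.arctan2(z,x)),3),ar))
print("cassettes r,ang,area",sorted(L))
E
python3 -m handwheel '[[-1.6,0,2.6,0,0,0,1],[-1.6,0,2.6,0,0,0,1],[-1,0,1.7,0,0,0,1],[-0.5,0,0.85,0,0,0,1]]'; python3 mon.py
```

```text
t: 11.02
ee_pos: [573.3, -203.5, 121.1]
orientation: [-2.002, -1.839, -0.558]
ft_force: [-2.9, -0.5, 7.1]
width: 0.8
grasp_force: 2.4
t 11.03 tcp [ 573.3 -203.5  121.1] F [-2.9 -0.5  7.1]
wrist tray []
 bin [([472, 114], 2398), ([502, 104], 1235), ([434, 118], 2270), ([397, 122], 2107), ([452, 191], 1342), ([364, 194], 129)]
side tray []
side blue rows 155 208 n 651
cassettes r,ang,area [(16.4, 0.74, 2107), (39.8, 0.435, 2270), (63.6, 0.357, 2398), (78.5, 0.457, 1235)]
```

```bash
python3 -m handwheel '[[-0.5,0,0.85,0,0,0,1],[-0.5,0,0.85,0,0,0,1],[-0.5,0,0.85,0,0,0,1],[-0.5,0,0.85,0,0,0,1],[-0.5,0,0.85,0,0,0,1],[-0.5,0,0.85,0,0,0,1]]'; python3 mon.py
```

```text
t: 11.88
ee_pos: [573.1, -203.3, 115.1]
orientation: [-2.002, -1.839, -0.558]
ft_force: [-3.5, -0.5, 4.5]
width: 0.8
grasp_force: 2.4
t 11.88 tcp [ 573.1 -203.3  115.1] F [-3.5 -0.5  4.5]
wrist tray []
 bin [([506, 84], 536), ([481, 107], 2677), ([440, 113], 2482), ([401, 117], 2253), ([454, 188], 1449), ([367, 192], 133)]
side tray []
side blue rows 153 209 n 668
cassettes r,ang,area [(16.8, 0.827, 2253), (40.1, 0.457, 2482), (64.1, 0.405, 2677), (74.3, 0.732, 536)]
```

```bash
python3 -m handwheel '[[-0.5,0,0.85,0,0,0,1],[-0.5,0,0.85,0,0,0,1],[-0.5,0,0.85,0,0,0,1],[-0.5,0,0.85,0,0,0,1],[-0.5,0,0.85,0,0,0,1],[-0.5,0,0.85,0,0,0,1]]'; python3 mon.py
```

```text
t: 12.72
ee_pos: [573.0, -203.2, 109.1]
orientation: [-2.001, -1.839, -0.557]
ft_force: [-2.8, -0.4, 6.1]
width: 0.5
grasp_force: 2.4
t 12.72 tcp [ 573.  -203.2  109.1] F [-2.8 -0.4  6.1]
wrist tray []
 bin [([509, 62], 94), ([489, 98], 2892), ([446, 106], 2710), ([405, 113], 2388), ([458, 185], 1491), ([370, 190], 138)]
side tray []
side blue rows 152 209 n 696
cassettes r,ang,area [(16.3, 0.805, 2388), (40.0, 0.538, 2710), (63.3, 0.487, 2892)]
```

```bash
python3 -m handwheel '[[-0.5,0,0.85,0,0,0,1],[-0.5,0,0.85,0,0,0,1],[-0.5,0,0.85,0,0,0,1],[-0.5,0,0.85,0,0,0,1]]'; python3 mon.py
```

```text
t: 13.32
ee_pos: [573.1, -203.3, 105.1]
orientation: [-2.002, -1.839, -0.558]
ft_force: [-4.2, 0.5, 4.9]
width: 0.5
grasp_force: 2.4
t 13.32 tcp [ 573.1 -203.3  105.1] F [-4.2  0.5  4.9]
wrist tray []
 bin [([492, 91], 2831), ([450, 102], 2864), ([408, 109], 2481), ([460, 184], 1558), ([372, 189], 150)]
side tray []
side blue rows 150 209 n 715
cassettes r,ang,area [(16.9, 0.866, 2481), (40.1, 0.556, 2864), (61.7, 0.563, 2831)]
```

```bash
python3 -m handwheel '[[-0.5,0,0.85,0,0,0,1],[-0.5,0,0.85,0,0,0,1],[-0.5,0,0.85,0,0,0,1]]'; python3 mon.py
```

```text
t: 13.8
ee_pos: [573.3, -203.2, 102.1]
orientation: [-2.002, -1.839, -0.558]
ft_force: [-3.7, -0.2, 5.4]
width: 0.5
grasp_force: 2.5
t 13.8 tcp [ 573.3 -203.2  102.1] F [-3.7 -0.2  5.4]
wrist tray []
 bin [([495, 85], 2728), ([453, 98], 3000), ([410, 107], 2561), ([461, 182], 1622), ([372, 188], 167)]
side tray []
side blue rows 150 209 n 691
cassettes r,ang,area [(16.6, 0.832, 2561), (40.2, 0.597, 3000), (61.1, 0.626, 2728)]
```

```bash
python3 -m handwheel '[[-0.5,0,0.85,0,0,0,1],[-0.5,0,0.85,0,0,0,1],[-0.5,0,0.85,0,0,0,1],[-0.5,0,0.85,0,0,0,1]]'; python3 mon.py
```

```text
t: 14.4
ee_pos: [573.5, -203.2, 98.1]
orientation: [-2.002, -1.839, -0.558]
ft_force: [-3.0, 0.7, 5.2]
width: 0.6
grasp_force: 2.5
t 14.4 tcp [ 573.5 -203.2   98.1] F [-3.   0.7  5.2]
wrist tray []
 bin [([497, 77], 2417), ([456, 94], 3183), ([403, 105], 2536), ([463, 180], 1614), ([373, 186], 175)]
side tray []
side blue rows 150 209 n 716
cassettes r,ang,area [(12.1, 1.094, 2536), (39.8, 0.613, 3183), (59.6, 0.714, 2417)]
```

```bash
python3 -m handwheel '[[-0.5,0,0.85,0,0,0,1],[-0.5,0,0.85,0,0,0,1],[-0.5,0,0.85,0,0,0,1]]'; python3 mon.py
```

```text
t: 14.88
ee_pos: [573.6, -203.2, 95.0]
orientation: [-2.003, -1.839, -0.558]
ft_force: [-3.7, -0.8, 5.1]
width: 0.0
grasp_force: 2.6
t 14.88 tcp [ 573.6 -203.2   95. ] F [-3.7 -0.8  5.1]
wrist tray [([306, 158], 1128)]
 bin [([499, 71], 2157), ([459, 89], 3369), ([463, 178], 1712), ([374, 184], 202)]
side tray [([226, 237], 141)]
side blue rows 150 209 n 932
cassettes r,ang,area [(39.9, 0.673, 3369), (58.9, 0.77, 2157)]
```

Cassette 1 slid at TCP z≈98 and is in the tray. I'll go on in fine steps for the second.

```bash
python3 -m handwheel '[[-0.5,0,0.85,0,0,0,1],[-0.5,0,0.85,0,0,0,1],[-0.5,0,0.85,0,0,0,1],[0,0,0,0,0,0,1]]'; python3 mon.py
```

```text
t: 15.48
ee_pos: [573.8, -203.2, 92.0]
orientation: [-2.003, -1.839, -0.558]
ft_force: [-2.6, -0.1, 4.7]
width: 0.5
grasp_force: 2.5
t 15.47 tcp [ 573.8 -203.2   92. ] F [-2.6 -0.1  4.7]
wrist tray [([301, 159], 1420)]
 bin [([501, 64], 1850), ([462, 85], 3530), ([464, 177], 1742), ([375, 183], 222)]
side tray [([226, 237], 141)]
side blue rows 150 209 n 927
cassettes r,ang,area [(39.9, 0.701, 3530), (58.4, 0.84, 1850)]
```

```bash
python3 -m handwheel '[[-0.5,0,0.85,0,0,0,1],[-0.5,0,0.85,0,0,0,1],[0,0,0,0,0,0,1]]'; python3 mon.py
```

```text
t: 15.95
ee_pos: [573.9, -203.2, 90.1]
orientation: [-2.003, -1.839, -0.559]
ft_force: [-1.6, -0.2, 4.6]
width: 0.7
grasp_force: 2.5
t 15.95 tcp [ 573.9 -203.2   90.1] F [-1.6 -0.2  4.6]
wrist tray [([301, 158], 1439)]
 bin [([502, 59], 1638), ([462, 83], 3595), ([465, 176], 1732), ([376, 182], 225)]
side tray [([226, 237], 140)]
side blue rows 150 209 n 939
cassettes r,ang,area [(38.9, 0.72, 3595), (58.2, 0.892, 1638)]
```

```bash
python3 -m handwheel '[[-0.5,0,0.85,0,0,0,1],[0,0,0,0,0,0,1],[0,0,0,0,0,0,1],[0,0,0,0,0,0,1]]'; python3 mon.py
```

```text
t: 16.55
ee_pos: [573.9, -203.3, 89.2]
orientation: [-2.003, -1.839, -0.559]
ft_force: [-0.3, -0.9, 4.3]
width: 0.4
grasp_force: 2.5
t 16.55 tcp [ 573.9 -203.3   89.2] F [-0.3 -0.9  4.3]
wrist tray [([330, 134], 619), ([300, 156], 1516), ([261, 127], 112), ([247, 143], 112)]
 bin [([502, 56], 1528), ([342, 129], 1370), ([465, 175], 1786), ([377, 182], 243)]
side tray [([228, 232], 36), ([226, 237], 135)]
side blue rows 150 209 n 1171
cassettes r,ang,area [(58.1, 0.931, 1528)]
```

Cassette 2 is falling. Next comes the third, expected about 8–10 mm lower.

```bash
python3 -m handwheel '[[0,0,0,0,0,0,1],[-0.5,0,0.85,0,0,0,1],[-0.5,0,0.85,0,0,0,1],[-0.5,0,0.85,0,0,0,1],[-0.5,0,0.85,0,0,0,1],[0,0,0,0,0,0,1]]'; python3 mon.py
```

```text
t: 17.4
ee_pos: [574.2, -203.3, 85.3]
orientation: [-2.004, -1.84, -0.559]
ft_force: [1.7, -0.4, 5.4]
width: 0.4
grasp_force: 2.4
t 17.4 tcp [ 574.2 -203.3   85.3] F [ 1.7 -0.4  5.4]
wrist tray [([290, 154], 3207), ([261, 135], 251), ([247, 145], 298), ([234, 133], 178), ([326, 128], 63)]
 bin [([503, 43], 1115), ([467, 173], 1770), ([378, 180], 282)]
side tray [([226, 239], 255)]
side blue rows 150 209 n 1181
cassettes r,ang,area [(58.7, 1.066, 1115)]
```

```bash
python3 -m handwheel '[[-0.5,0,0.85,0,0,0,1],[0,0,0,0,0,0,1],[-0.5,0,0.85,0,0,0,1],[0,0,0,0,0,0,1]]'; python3 mon.py
```

```text
t: 18.0
ee_pos: [574.2, -203.3, 83.4]
orientation: [-2.004, -1.84, -0.559]
ft_force: [1.6, 1.5, 5.7]
width: 0.7
grasp_force: 2.4
t 18.0 tcp [ 574.2 -203.3   83.4] F [1.6 1.5 5.7]
wrist tray [([290, 152], 3336), ([317, 106], 186), ([261, 136], 302), ([234, 130], 281), ([248, 142], 429), ([327, 132], 112), ([224, 133], 101)]
 bin [([504, 36], 895), ([468, 172], 1835), ([379, 179], 292)]
side tray [([226, 239], 253)]
side blue rows 150 210 n 1183
cassettes r,ang,area [(59.4, 1.13, 895)]
```

```bash
python3 -m handwheel '[[-0.5,0,0.85,0,0,0,1],[0,0,0,0,0,0,1],[-0.5,0,0.85,0,0,0,1],[0,0,0,0,0,0,1]]'; python3 mon.py
```

```text
t: 18.6
ee_pos: [574.4, -203.3, 81.5]
orientation: [-2.004, -1.84, -0.56]
ft_force: [2.3, -0.7, 5.4]
width: 0.5
grasp_force: 2.4
t 18.6 tcp [ 574.4 -203.3   81.5] F [ 2.3 -0.7  5.4]
wrist tray [([317, 107], 239), ([290, 151], 3401), ([261, 135], 312), ([248, 141], 467), ([233, 131], 308), ([327, 131], 113), ([225, 134], 60)]
 bin [([505, 30], 770), ([468, 171], 1832), ([379, 177], 316)]
side tray [([226, 239], 252)]
side blue rows 150 209 n 1182
cassettes r,ang,area [(60.0, 1.175, 770)]
```

```bash
python3 -m handwheel '[[-0.5,0,0.85,0,0,0,1],[0,0,0,0,0,0,1],[0,0,0,0,0,0,1]]'; python3 mon.py
```

```text
t: 19.08
ee_pos: [574.5, -203.3, 80.6]
orientation: [-2.004, -1.84, -0.56]
ft_force: [2.7, -0.3, 6.1]
width: 0.1
grasp_force: 2.3
t 19.07 tcp [ 574.5 -203.3   80.6] F [ 2.7 -0.3  6.1]
wrist tray [([291, 153], 3103), ([260, 133], 175), ([246, 148], 167)]
 bin [([502, 39], 1443), ([362, 125], 64), ([469, 170], 1771), ([380, 177], 333)]
side tray [([226, 239], 251)]
side blue rows 150 210 n 1202
cassettes r,ang,area [(55.7, 1.082, 1443)]
```

The third is starting to move, so I hold.

```bash
python3 -m handwheel '[[0,0,0,0,0,0,1],[0,0,0,0,0,0,1],[0,0,0,0,0,0,1],[0,0,0,0,0,0,1]]'; python3 mon.py
```

```text
t: 19.68
ee_pos: [574.5, -203.3, 80.6]
orientation: [-2.004, -1.84, -0.56]
ft_force: [2.7, -0.9, 5.3]
width: 0.5
grasp_force: 2.3
t 19.68 tcp [ 574.5 -203.3   80.6] F [ 2.7 -0.9  5.3]
wrist tray [([291, 154], 3087), ([261, 133], 148), ([246, 154], 95)]
 bin [([358, 114], 2158), ([469, 170], 1768), ([380, 178], 323)]
side tray [([226, 239], 252)]
side blue rows 150 210 n 1413
cassettes r,ang,area [(-26.5, -2.391, 2158)]
```

```bash
python3 -m handwheel '[[0,0,0,0,0,0,1],[0,0,0,0,0,0,1],[0,0,0,0,0,0,1],[0,0,0,0,0,0,1]]'; python3 mon.py pics/third.png
```

```text
t: 20.27
ee_pos: [574.5, -203.3, 80.6]
orientation: [-2.004, -1.84, -0.56]
ft_force: [2.5, -0.1, 5.7]
width: 0.7
grasp_force: 2.3
t 20.27 tcp [ 574.5 -203.3   80.6] F [ 2.5 -0.1  5.7]
wrist tray [([274, 142], 6234), ([319, 119], 935), ([224, 133], 538)]
 bin [([362, 125], 68), ([469, 170], 1793), ([380, 177], 342)]
side tray [([226, 239], 227)]
side blue rows 150 210 n 1436
cassettes r,ang,area []
```

View pics/third.png

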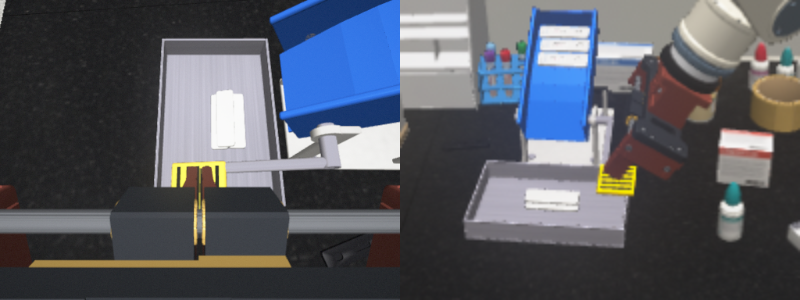

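The picture shows three cassettes lying in the tray around (228,120) in the left panel, partly stacked. The other three are high in the bin at (565,45) in the right panel. I'll check that the third lies still, then ease the paddle up.

```bash
python3 -m handwheel '[[0,0,0,0,0,0,1],[0,0,0,0,0,0,1],[0,0,0,0,0,0,1],[0,0,0,0,0,0,1],[0,0,0,0,0,0,1],[0,0,0,0,0,0,1]]'; python3 mon.py
```

```text
t: 21.12
ee_pos: [574.4, -203.3, 80.5]
orientation: [-2.004, -1.84, -0.56]
ft_force: [2.4, -0.1, 6.4]
width: 0.6
grasp_force: 2.3
t 21.12 tcp [ 574.4 -203.3   80.5] F [ 2.4 -0.1  6.4]
wrist tray [([280, 139], 7217), ([224, 133], 526)]
 bin [([362, 125], 67), ([468, 170], 1797), ([380, 177], 342)]
side tray [([226, 239], 227)]
side blue rows 150 210 n 1437
cassettes r,ang,area []
```

```bash
python3 -m handwheel '[[0.3,0,-0.5,0,0,0,1],[0.5,0,-0.85,0,0,0,1],[0.8,0,-1.3,0,0,0,1],[1,0,-1.7,0,0,0,1],[1,0,-1.7,0,0,0,1],[1,0,-1.7,0,0,0,1],[1,0,-1.7,0,0,0,1],[1,0,-1.7,0,0,0,1],[1,0,-1.7,0,0,0,1],[1,0,-1.7,0,0,0,1]]'; python3 mon.py
```

```text
t: 22.48
ee_pos: [573.0, -203.0, 97.1]
orientation: [-2.002, -1.838, -0.557]
ft_force: [-3.6, -1.9, 5.5]
width: 0.4
grasp_force: 2.4
t 22.48 tcp [ 573.  -203.    97.1] F [-3.6 -1.9  5.5]
wrist tray [([274, 144], 14590), ([314, 215], 518), ([312, 230], 652)]
 bin [([345, 134], 166), ([334, 139], 142), ([461, 179], 1752), ([374, 185], 208), ([410, 186], 92)]
side tray [([225, 239], 234)]
side blue rows 150 209 n 1392
cassettes r,ang,area []
```

```bash
python3 -m handwheel '[[1,0,-1.7,0,0,0,1],[1,0,-1.7,0,0,0,1],[1,0,-1.7,0,0,0,1],[1,0,-1.7,0,0,0,1],[1,0,-1.7,0,0,0,1],[1,0,-1.7,0,0,0,1],[1,0,-1.7,0,0,0,1],[1,0,-1.7,0,0,0,1],[1,0,-1.7,0,0,0,1],[1,0,-1.7,0,0,0,1]]'; python3 -m handwheel '[[1,0,-1.7,0,0,0,1],[1,0,-1.7,0,0,0,1],[1,0,-1.7,0,0,0,1],[1,0,-1.7,0,0,0,1],[1,0,-1.7,0,0,0,1],[0.5,0,-0.85,0,0,0,1],[0.5,0,-0.85,0,0,0,1],[0.5,0,-0.85,0,0,0,1],[0.5,0,-0.85,0,0,0,1]]'; python3 mon.py
```

```text
t: 23.82
ee_pos: [574.3, -203.5, 117.2]
orientation: [-2.003, -1.839, -0.56]
ft_force: [0.9, 2.6, 4.9]
width: 0.6
grasp_force: 2.4
t: 24.95
ee_pos: [573.6, -203.7, 130.7]
orientation: [-2.003, -1.839, -0.558]
ft_force: [4.8, -1.9, 2.7]
width: 0.5
grasp_force: 2.3
t 24.95 tcp [ 573.6 -203.7  130.7] F [ 4.8 -1.9  2.7]
wrist tray [([311, 133], 422), ([286, 167], 2583), ([250, 152], 328), ([261, 150], 218), ([237, 144], 196), ([229, 142], 118)]
 bin [([493, 123], 1832), ([508, 99], 175), ([439, 194], 1125), ([359, 196], 114)]
side tray [([225, 239], 241)]
side blue rows 158 208 n 1346
cassettes r,ang,area [(87.3, 0.215, 1832)]
```

```bash
python3 -m handwheel '[[0.5,0,-0.85,0,0,0,1],[0.5,0,-0.85,0,0,0,1],[0.5,0,-0.85,0,0,0,1],[0.5,0,-0.85,0,0,0,1]]';python3 -m handwheel '[[0.5,0,-0.85,0,0,0,1],[0.5,0,-0.85,0,0,0,1],[0.5,0,-0.85,0,0,0,1],[0.5,0,-0.85,0,0,0,1],[0.5,0,-0.85,0,0,0,1],[0.5,0,-0.85,0,0,0,1]]'; python3 mon.py
```

```text
t: 25.55
ee_pos: [573.6, -203.6, 134.7]
orientation: [-2.003, -1.839, -0.558]
ft_force: [4.9, -0.9, 3.8]
width: 0.4
grasp_force: 2.3
t: 26.3
ee_pos: [573.6, -203.7, 140.6]
orientation: [-2.003, -1.839, -0.558]
ft_force: [5.0, -0.4, 4.0]
width: 0.9
grasp_force: 2.3
t 26.3 tcp [ 573.6 -203.7  140.6] F [ 5.  -0.4  4. ]
wrist tray [([309, 135], 436), ([283, 168], 2806), ([238, 148], 249), ([230, 148], 154), ([250, 156], 323)]
 bin [([478, 134], 1523), ([501, 131], 1074), ([429, 197], 894), ([355, 199], 99)]
side tray [([225, 239], 243)]
side blue rows 161 207 n 1227
cassettes r,ang,area [(87.8, 0.126, 1523), (102.7, 0.157, 1074)]
```

```bash
python3 -m handwheel '[[0.5,0,-0.85,0,0,0,1],[0.5,0,-0.85,0,0,0,1],[0.5,0,-0.85,0,0,0,1],[0.5,0,-0.85,0,0,0,1]]';python3 -m handwheel '[[0.5,0,-0.85,0,0,0,1],[0.5,0,-0.85,0,0,0,1],[0.5,0,-0.85,0,0,0,1],[0.5,0,-0.85,0,0,0,1]]'; python3 mon.py
```

```text
t: 26.9
ee_pos: [572.4, -203.5, 143.8]
orientation: [-2.001, -1.838, -0.556]
ft_force: [0.4, 0.3, -0.3]
width: 0.4
grasp_force: 0.0
t: 27.4
ee_pos: [573.5, -203.9, 148.4]
orientation: [-2.003, -1.839, -0.558]
ft_force: [-1.2, 0.4, 0.2]
width: 0.9
grasp_force: 0.0
t 27.4 tcp [ 573.5 -203.9  148.4] F [-1.2  0.4  0.2]
wrist tray [([283, 170], 2660), ([309, 140], 475), ([231, 155], 201), ([250, 158], 367), ([238, 153], 228)]
 bin [([496, 8], 60), ([470, 139], 1427), ([507, 121], 279), ([495, 140], 1228), ([424, 200], 832), ([353, 201], 92)]
side tray [([225, 239], 245)]
side blue rows 161 207 n 1223
cassettes r,ang,area [(87.8, 0.11, 1427), (110.0, 0.071, 1228)]
```

Contact ended at z≈143, and the bin is level with its side-view rows back at 161–207. I'll retreat and do a final check.

```bash
python3 -m handwheel '[[5,0,-9,0,0,0,1],[10,0,-17,0,0,0,1],[16,0,-26,0,0,0,1],[16,0,-26,0,0,0,1],[0,-40,0,0,0,0,1],[0,-50,0,0,0,0,1],[0,-50,0,0,0,0,1],[0,0,0,0,0,0,1]]'
python3 - <<'E'
from h import *
i=[cam(n)["frame"] for n in("side","scene")]
cv2.imwrite("pics/end.png",np.hstack([cv2.resize(i[0][130:310,150:390],(400,300)),cv2.resize(i[1],(400,300))]))
E
```

```text
t: 28.5
ee_pos: [432.0, -191.8, 241.0]
orientation: [-2.005, -1.838, -0.559]
ft_force: [0.0, 0.1, 0.5]
width: 0.1
grasp_force: 0.0
```

View pics/end.png

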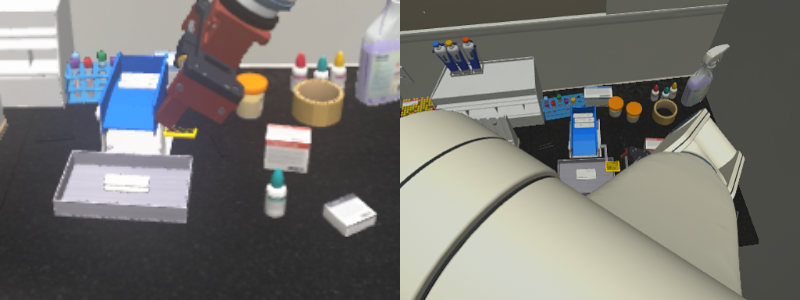

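The final view shows the bin level with three cassettes at (140,80) in the left panel. The other three lie in the tray at (128,183), and the bystanders are in place. The robot is touching nothing, so I hand in.

```bash
python3 -c "
from workcell import ctrl
print(ctrl.close_job())"
```

```text
the job is handed in; nothing more can be done
None
```

The job is handed in at about 28.5 s: the tray is centred under the lip to within about 2 mm, exactly three cassettes lie still in it, and the bin was eased back level with the other three inside; no verdict was returned.

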